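Slide the paint-roller sleeve off its frame and lay it in the dish

TASK

The paint roller clipped to the peg board is washed and its sleeve has to come off to dry. Take hold of the sleeve and ease it straight off the open end of the roller frame by feel, so that the frame is never pushed aside or strained, and lay it gently on its side in the middle of the white dish. Leave the brush, the dustpan and the two clothespins where they are.

Things in the scene. Friction and masses are not known exactly. Their poses are not given: they have to be found in the camera images.
- sleeve_center (a point): centre of the paint-roller sleeve: an open-ended tube, stiff plastic core with a firm thin white coat, 100 mm long, 52 mm outside, 38 mm bore, 60 to 120 g, threaded on the roller's cage with its axis level at the start. Its own y axis is the tube's axis. It does not give under the fingers.
- spindle_end (a point): tip of the open end of the roller's spindle, on its axis, 7 mm beyond the end of the sleeve as it starts, 270 mm above the ledge. Its own y axis runs along the level spindle from the open end to the fixed end; the sleeve comes off along -y, loose after about 70 mm and clear after 107 mm.
- roller: roller frame, fixed: handle clipped upright to the board, 7 mm wire, and in the sleeve the free-spinning cage: three 37 mm discs and four bowed springs that press on the bore (drag about 3 to 7 N). More than about 3 N across the spindle strains it. Origin on the ledge below the cage's middle; y along the spindle to its fixed end, x to the board, z up. The board is 180 mm high.
- dish: round white ceramic dish, 196 mm across and 26 mm high with a flat floor 6 mm thick and 150 mm across, and a flaring wall; origin at the centre of its underside, on the ledge. It stands loose on the ledge, 0.6 kg.
- brush: yellow scrub brush, 150 x 52 mm and 53 mm high, lying on its bristles, long side along its x axis; origin at the centre of its underside. A bystander.
- dustpan: red dustpan lying on the ledge: pan 180 mm long (x) and 210 mm wide (y), walls up to 53 mm high, handle reaching 180 mm to -x. Origin on its underside. A bystander.
- pin_a: orange clothespin, 74 x 13 x 10 mm, long side along its x axis; origin at the centre of its underside. A bystander.
- pin_b: orange clothespin like the other. A bystander.
Mind the look-alikes: they are no part of the job. What is meant by the part that bears sleeve_center is not green or pink, and is the larger of those in its own colour.

How it is judged:
By the outcome, as a careful person would: the job done as asked, in the order asked, and still so for the second after the job is handed in, with the robot touching nothing.
It also fails if it takes over 72 s, if anything falls off the work surface, if the arm or the gripper's body presses on something with over 40 N, if the wrist force passes 120 N, or if a joint passes its speed limit or range.

ROBOT

A 6-joint arm with a two-finger parallel gripper is mounted at the origin on the work surface. World frame = base frame: x ahead of the robot, y to its left, z up, the work surface at z = 0. Lengths are in m, angles in rad, forces in N, time in s.
With the tool pointing down it reaches from about 0.375 to 0.925 m from the base axis. Payload 5.7 kg.
Tool frame: the origin (TCP) lies on the centre line of the jaws, within the pads' length; the fingertips stand 14 mm ahead of it and the grasp point (between the pads) lies 5 mm behind it (tcp_to_tips is the distance from the TCP to the fingertips, in m); x points along the fingers, y is the direction in which the jaws open and shut, and the axes are right-handed (so a half turn about x gives the same grasp; the last joint's range is limited). The gripper opens to 85 mm and grips with 20 to 120 N. Pads are 22 mm wide; open, the fingers measure 114 mm over their backs; the gripper's body (76 mm by 85 mm) begins 54 mm behind the grasp point. The pads swing forward as they close: fully open they stand 13 mm farther back than shut.
Start: joints at [1.061, 0.359, 1.51, -0, 1.272, -0.115], TCP at [0.231, 0.554, 0.245] pointing down, gripper open.
Joint ranges: [-2.97, 2.97], [-1.01, 2.36], [0.21, 2.38], [-0.96, 4.11], [0.2, 2.71], [-2.98, 2.98]. Speed limits (rad/s): [2.39, 2.39, 3.14, 3.14, 3.14, 3.14].

INTERFACE

Orientations are given as a unit quaternion [x, y, z, w].
In Python, from workcell import * gives the robot as it stands.
- The arm moves only by the tool servo_tool, never from a script. Its argument "steps" is a list of rows, each a list of 2 entries, a list of its own where there are three numbers: the shift along the tool's x, y, z in m, then the turn, a rotation vector about the tool's x, y, z in rad. In form: [[[x, y, z], [wx, wy, wz]], ...]. A call has 1 to 10 rows; each row is the pose to reach, as a shift and turn from the pose measured when the call began, along the tool's axes at that moment; what a row does not reach only later rows make up. A row lasts 1/8 s, in which the tool goes at most 62.5 mm and 10.7 degrees, less where a joint would pass 70% of its speed; a pose out of reach is approached as far as the arm can. A call with a gripper value outside its range is refused whole. "grip" is the opening in per cent of the stroke, from 0 (shut) to 100 (fully open), set as the call begins (left out, the last holds). The fingers move at their own pace and stop on an object; the grip force is fixed at half the most. Time passes only in rows, so rows that repeat a pose let the fingers close. It gives the time, the measured TCP pose, the force and the opening at its end, in the units of the state.
- sense(): the state, without advancing time (a new reading comes with each control period).
- snapshot(name): name is "scene" or "side" or "wrist"; returns the picture (420x560x3 uint8, red, green, blue); there is no depth.
- get_calibration(name): a dict with "fov_y" (degrees; the focal length in pixels is half the picture's height over the tangent of half this angle, whatever the lens; pixels are square), "cx", "cy" (the principal point, pixels), "extrinsics" (4x4, takes a point from world to camera coordinates); the wrist camera has in their place "mount" (4x4, takes a point from camera to tool coordinates, whose origin is the TCP and whose axes are the tool frame's). Camera axes: x right, y down, z forward; pixel columns grow to the right and rows downward; lengths in m; the calibration is good to about 2 mm. A picture is of the moment at which its call begins: read the wrist's pose just before it. get_calibration takes no time and is no camera call.
- finish_job(): hands the job in, once; it reports no verdict.
The state is a dict: "clock": time; "joints": joint angles; "dq": joint speeds; "effort": joint torques, N m; "tool_pos": TCP position; "tool_rot": TCP orientation; "ft_force": force on the tool from outside, world axes, zero at the start; "moment": the same for the moment, N m; "finger_gap": finger opening in m.
Only numpy, scipy, OpenCV 4.12 (cv2) and the standard library are available. Lean on these libraries where they do the work, as an engineer would, in place of code of your own. Each camera call takes 0.05 s, during which the arm holds its last target. There are 200 camera calls.

## Working session

There is one attempt and no reset: what is moved stays moved. The work goes in short steps, Python scripts to look and compute and a tool call to move; the robot and the scene stay as the last step left them, time stands still between calls to the robot, and variables do not carry over. Pictures are saved under pics/ and viewed, about 8 in all and at most 12, crops included, and the job is handed in when it is done.

Besides the shell and the picture viewer there is one more tool, called after "Call:" as name(argument=value, ...), one argument or row to a line, values as JSON. servo_tool: Moves the arm, as the interface text tells. Its arguments: {"type":"object","properties":{"steps":{"type":"array"},"grip":{"type":"number"}},"required":["steps"]}

```bash
mkdir -p pics && python3 - <<'E'
from workcell import *
import cv2,numpy as np
s=sense();print(s)
for n in("scene","side","wrist"):
    im=snapshot(n);cv2.imwrite(f"pics/{n}0.png",np.ascontiguousarray(im[...,::-1]))
    print(n,get_calibration(n))
E
```

```text
{'clock': 0.0, 'joints': array([ 1.06089180e+00,  3.59521127e-01,  1.51145961e+00,  9.76408568e-06,
        1.27250274e+00, -1.15095805e-01]), 'dq': array([-0.00041163, -0.00086885,  0.00020105,  0.00019605,  0.00148832,
       -0.0006421 ]), 'effort': array([ 4.24597065e-04, -5.27637827e+01, -2.78619021e+01, -3.30213725e-04,
        1.32400866e-02,  2.34902052e-05]), 'tool_pos': array([0.2304513 , 0.55325253, 0.24443363]), 'tool_rot': array([ 0.13804697,  0.69358218, -0.1393172 ,  0.69316485]), 'ft_force': array([-0.27943067, -0.06417389, -0.06601888]), 'moment': array([ 0.01226873,  0.0490596 , -0.01837719]), 'finger_gap': 0.08536018143483441}
scene {'fov_y': 50.737592167384356, 'cx': 277.1872789170864, 'cy': 203.36680436260443, 'extrinsics': array([[ 0.20349172,  0.97896148,  0.01501803, -0.18072938],
       [ 0.71079661, -0.13716614, -0.68989393, -0.32737181],
       [-0.67331962,  0.15106247, -0.72375467,  1.71193423],
       [ 0.        ,  0.        ,  0.        ,  1.        ]])}
side {'fov_y': 47.62312114649595, 'cx': 280.8731422477464, 'cy': 201.58495235568301, 'extrinsics': array([[ 0.9947807 , -0.10198511,  0.00322382, -0.64257001],
       [-0.06283406, -0.63717624, -0.76815253,  0.21816645],
       [ 0.08039427,  0.76394075, -0.64025877,  1.34919569],
       [ 0.        ,  0.        ,  0.        ,  1.        ]])}
wrist {'fov_y': 65.93342086670573, 'cx': 280.84976832927777, 'cy': 212.74439943984882, 'mount': array([[-3.51371318e-04, -3.05480852e-01,  9.52198155e-01,
        -1.27743930e-01],
       [ 9.99999789e-01, -6.28413899e-04,  1.67405103e-04,
        -8.50821387e-04],
       [ 5.47235502e-04,  9.52198012e-01,  3.05481008e-01,
        -7.89077329e-02],
       [ 0.00000000e+00,  0.00000000e+00,  0.00000000e+00,
         1.00000000e+00]])}
```

View pics/scene0.png

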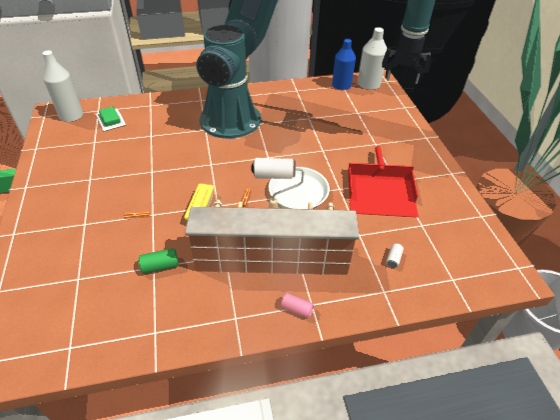

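View pics/side0.png

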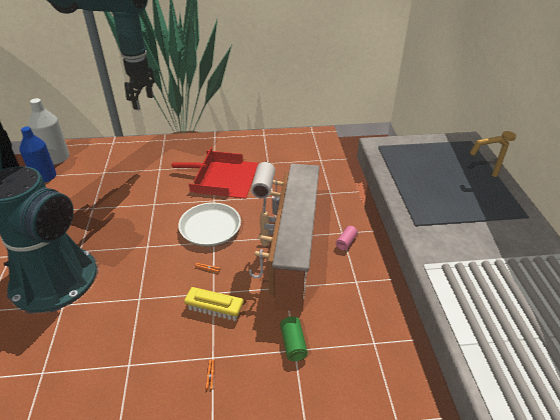

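```bash
python3 - <<'E'
import cv2,numpy as np
a=cv2.imread("pics/scene0.png")[140:220,180:340];b=cv2.imread("pics/side0.png")[150:260,170:320]
a=cv2.resize(a,(800,400),interpolation=cv2.INTER_CUBIC)
cv2.imwrite("pics/c1.png",a)
cv2.imwrite("pics/c2.png",cv2.resize(b,(800,587),interpolation=cv2.INTER_CUBIC))
E
```

```text
(no output)
```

View pics/c1.png

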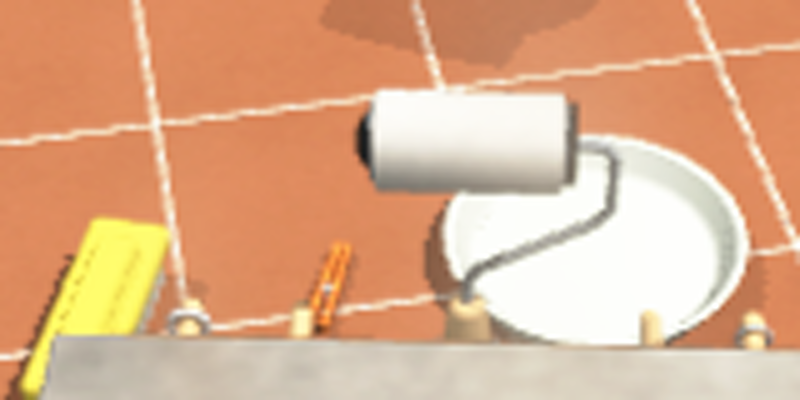

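View pics/c2.png

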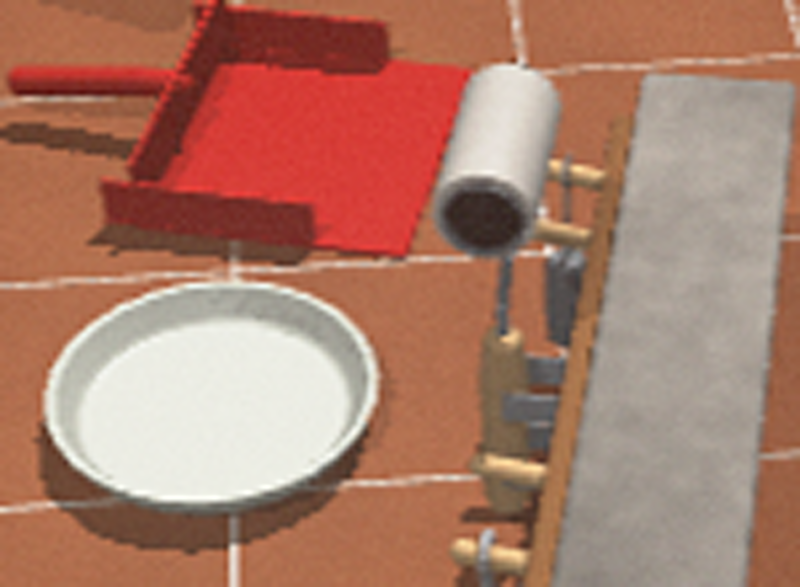

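```bash
cat > h.py <<'E'
import numpy as np
from workcell import *
from scipy.spatial.transform import Rotation as R
def cam(n,s=None):
    c=get_calibration(n);f=210/np.tan(np.radians(c["fov_y"]/2))
    if n=="wrist":
        T=np.eye(4);T[:3,:3]=R.from_quat(s["tool_rot"]).as_matrix();T[:3,3]=s["tool_pos"];E=np.linalg.inv(T@c["mount"])
    else:E=c["extrinsics"]
    return E,f,c["cx"],c["cy"]
def ray(n,p,s=None):
    E,f,cx,cy=cam(n,s);d=E[:3,:3].T@[(p[0]-cx)/f,(p[1]-cy)/f,1];return -E[:3,:3].T@E[:3,3],d/np.linalg.norm(d)
def plane(n,p,z,s=None):
    o,d=ray(n,p,s);return o+d*(z-o[2])/d[2]
def tri(rs):
    A=sum(np.eye(3)-np.outer(d,d) for o,d in rs);b=sum((np.eye(3)-np.outer(d,d))@o for o,d in rs);return np.linalg.solve(A,b)
def proj(n,P,s=None):
    E,f,cx,cy=cam(n,s);q=E[:3,:3]@P+E[:3,3];return np.array([cx+f*q[0]/q[2],cy+f*q[1]/q[2]])
def totool(s,P):
    return R.from_quat(s["tool_rot"]).as_matrix().T@(np.asarray(P)-s["tool_pos"])
E
python3 - <<'E'
from h import *
np.set_printoptions(precision=4,suppress=True)
print("cams",ray("scene",(0,0))[0],ray("side",(0,0))[0])
S=lambda x,y:(180+x/5,140+y/5)
D=lambda x,y:(170+x/5.333,150+y/5.333)
n=tri([ray("scene",S(372,140)),ray("side",D(485,212))]);f=tri([ray("scene",S(572,145)),ray("side",D(517,104))])
print("near",n,"far",f,np.linalg.norm(f-n))
print("planes z.27",plane("scene",S(372,140),.27),plane("side",D(485,212),.27),plane("scene",S(572,145),.27),plane("side",D(517,104),.27))
print("dish",plane("side",D(212,392),.026),tri([ray("scene",S(596,243)),ray("side",D(212,392))]))
for nm,p in dict(board_top_near=(275,265),board_top_nl=(289,165)).items(): print(nm,plane("side",p,.18))
for nm,p in dict(brush=(213,303),pin1=(207,268),pin2=(210,374),panR=(256,194),panL=(195,180)).items(): print(nm,plane("side",p,.02))
E
```

```text
cams [ 1.4222 -0.1266  1.0159] [ 0.5445 -0.9572  1.0335]
near [ 0.5953 -0.0005  0.2719] far [0.6167 0.0967 0.2675] 0.09961681371170134
planes z.27 [ 0.597  -0.0022  0.27  ] [0.594  0.0063 0.27  ] [0.6195 0.0959 0.27  ] [0.6165 0.0934 0.27  ]
dish [0.4384 0.1601 0.026 ] [0.4389 0.1668 0.017 ]
board_top_near [ 0.6131 -0.1754  0.18  ]
board_top_nl [0.6946 0.2341 0.18  ]
brush [ 0.4501 -0.1475  0.02  ]
pin1 [ 0.4323 -0.0211  0.02  ]
pin2 [ 0.4446 -0.3526  0.02  ]
panR [0.5919 0.3003 0.02  ]
panL [0.3835 0.3995 0.02  ]
```

```bash
cat >> h.py <<'E'
def goal(P,yaw):
    # tool x down, tool y = (cos,sin) of yaw
    x=np.array([0,0,-1.]);y=np.array([np.cos(yaw),np.sin(yaw),0]);z=np.cross(x,y)
    s=sense();M=R.from_quat(s["tool_rot"]).as_matrix()
    rv=R.from_matrix(M.T@np.c_[x,y,z]).as_rotvec()
    print("shift",np.round(M.T@(np.asarray(P)-s["tool_pos"]),4),"turn",np.round(rv,4))
E
python3 - <<'E'
from h import *
np.set_printoptions(precision=4,suppress=True)
print(R.from_quat(sense()["tool_rot"]).as_matrix())
for y in(-.205,-.205+np.pi): goal([.606,.048,.42],y)
E
```

```text
[[-0.0007  0.3846  0.9231]
 [-0.0012  0.9231 -0.3846]
 [-1.     -0.0014 -0.0002]]
shift [-0.175  -0.3223  0.5409] turn [1.381  0.0008 0.0013]
shift [-0.175  -0.3223  0.5409] turn [-1.7606 -0.0014  0.0009]
```

Call:
servo_tool(
  steps=[
    [[-0.06,0,0],[0,0,0]],
    [[-0.12,0,0.0],[0,0,0]],
    [[-0.175,-0.02,0.04],[0.14,0,0]],
    [[-0.175,-0.05,0.09],[0.3,0,0]],
    [[-0.175,-0.08,0.14],[0.46,0,0]],
    [[-0.175,-0.11,0.19],[0.62,0,0]],
    [[-0.175,-0.14,0.24],[0.78,0,0]],
    [[-0.175,-0.17,0.29],[0.94,0,0]],
    [[-0.175,-0.2,0.34],[1.1,0,0]],
    [[-0.175,-0.23,0.39],[1.24,0,0]],
  ],
  grip=100,
)

```text
clock: 1.4
tool_pos: [0.5029, 0.1896, 0.4197]
tool_rot: [-0.516, -0.482, 0.517, -0.483]
ft_force: [1.2, 0.5, 1.0]
finger_gap: 0.0854
```

```bash
python3 - <<'E'
from h import *
s=sense();print(s["tool_pos"],s["joints"],s["ft_force"])
goal([.606,.048,.42],-.205)
E
```

```text
[0.50290625 0.18961076 0.41973592] [ 2.32593981e-01  1.56239241e-01  1.36759478e+00 -8.82636518e-04
  1.61889995e+00  3.01412423e-01] [1.24909888 0.53927908 0.9951134 ]
shift [-0.0002  0.1126  0.1342] turn [0.1361 0.0012 0.0007]
```

Call:
servo_tool(
  steps=[
    [[0,0.037,0.045],[0.05,0.0,0]],
    [[0,0.075,0.09],[0.1,0.0,0]],
    [[0,0.113,0.134],[0.136,0.001,0.001]],
    [[0,0.113,0.134],[0.136,0.001,0.001]],
    [[0,0.113,0.134],[0.136,0.001,0.001]],
    [[0,0.113,0.134],[0.136,0.001,0.001]],
  ],
)

```text
clock: 2.15
tool_pos: [0.6056, 0.0493, 0.4199]
tool_rot: [-0.548, -0.447, 0.548, -0.447]
ft_force: [0.0, 0.4, -0.2]
finger_gap: 0.0854
```

```bash
python3 - <<'E'
from h import *
import cv2
s=sense();print(s["tool_pos"],s["ft_force"]);im=snapshot("wrist")
cv2.imwrite("pics/w1.png",np.ascontiguousarray(im[...,::-1]))
print([proj("wrist",np.array(P),s) for P in([.595,0,.27],[.617,.096,.27])])
import pickle;pickle.dump(s,open("s1.pkl","wb"))
E
```

```text
[0.60564224 0.04930242 0.41986536] [ 0.01715124  0.4162011  -0.20701777]
[array([281.31780651, 252.25478599]), array([283.86451072, 145.66602945])]
```

View pics/w1.png

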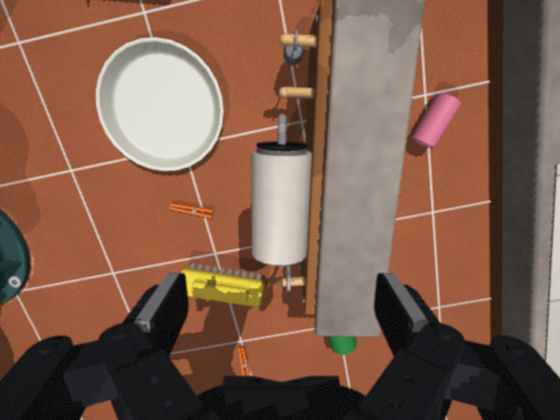

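```bash
python3 - <<'E'
from h import *
import cv2,pickle
np.set_printoptions(precision=4,suppress=True)
s=pickle.load(open("s1.pkl","rb"));im=cv2.imread("pics/w1.png").astype(float)
sat=im.max(2)-im.min(2)
Ls,Rs=[],[]
for v in range(165,245,4):
    w=sat[v]
    def cross(u,st):
        while w[u]<50:u+=st
        a,b=w[u-st],w[u];return u-st+st*(50-a)/(b-a)
    Ls.append((cross(280,-1),v));Rs.append((cross(280,1),v))
Ls=np.array(Ls);Rs=np.array(Rs);print(Ls[::6,0],Rs[::6,0])
def nrm(P):
    d=np.array([ray("wrist",p,s)[1] for p in P]);return np.linalg.svd(d)[2][2]
c=ray("wrist",(0,0),s)[0]
nl,nr=nrm(Ls),nrm(Rs)
if nl@nr<0:nr=-nr
# axis plane through camera: bisector
nb=nl+nr;nb/=np.linalg.norm(nb)
d=np.cross(nb,[0,0,1]);d/=np.linalg.norm(d);d*=np.sign(d[1])
print("axis dir",d,"yaw of jaw",np.arctan2(-d[0],d[1]))
# dist tests: radius if axis level at .27
def at(z,y):
    return c[0]-(nb[1]*(y-c[1])+nb[2]*(z-c[2]))/nb[0]
for y in(0,.05,.1):print(y,at(.27,y),at(.265,y))
p=np.array([at(.27,.05),.05,.27])
print("radii",nl@(p-c),nr@(p-c))
# level check: edge intersection direction of two tangent planes
t=np.cross(nl,nr);t/=np.linalg.norm(t);print("edge-plane dir",t*np.sign(t[1]))
for v in(145,262):print("end",v,plane("wrist",(281,v),.27+.0,s),plane("wrist",(281,v),.296,s))
E
```

```text
[250.7179 250.9286 250.1667 250.2   ] [312.2273 310.6842 309.4737 308.2727]
axis dir [ 0.2343  0.9722 -0.    ] yaw of jaw -0.23652907405073084
0 0.5924020962532655 0.5924272575171656
0.05 0.6044541474189209 0.6044793086828211
0.1 0.6165061985845762 0.6165313598484764
radii -0.02635560466146252 0.026355604661462462
edge-plane dir [ 0.2337  0.9674 -0.0973]
end 145 [0.6147 0.097  0.27  ] [0.6154 0.0997 0.296 ]
end 262 [ 0.5927 -0.0098  0.27  ] [0.5953 0.0029 0.296 ]
```

```bash
python3 - <<'E'
from h import *
import cv2,pickle
np.set_printoptions(precision=4,suppress=True,linewidth=160)
s=pickle.load(open("s1.pkl","rb"));im=cv2.imread("pics/w1.png").astype(float)
for v in(165,190,215,240):print(v,im[v,303:318].astype(int).tolist()); print("   L",im[v,246:256].astype(int).tolist())
sat=im.max(2)-im.min(2)
for nm,st in(("L",-1),("R",1)):
  for th in(30,50):
    P=[]
    for v in range(165,245,2):
        u=280
        while sat[v][u]<th:u+=st
        a,b=sat[v][u-st],sat[v][u];P.append((u-st+st*(th-a)/(b-a),v))
    n=np.linalg.svd(np.array([ray("wrist",p,s)[1] for p in P]))[2][2]
    d=np.cross(n,[0,0,1]);d/=np.linalg.norm(d);d*=np.sign(d[1]);print(nm,th,"yaw",np.arctan2(-d[0],d[1]))
E
```

```text
165 [[171, 182, 191], [166, 175, 185], [164, 172, 182], [158, 165, 175], [147, 156, 165], [142, 151, 159], [133, 142, 150], [119, 126, 133], [82, 91, 100], [48, 67, 93], [49, 78, 116], [51, 86, 130], [54, 90, 136], [55, 90, 136], [56, 91, 138]]
   L [[65, 98, 163], [62, 94, 162], [66, 98, 164], [65, 97, 162], [68, 92, 146], [86, 98, 125], [102, 108, 116], [111, 116, 125], [124, 130, 137], [129, 137, 145]]
190 [[167, 178, 187], [162, 171, 180], [154, 163, 172], [145, 155, 163], [138, 146, 154], [129, 137, 144], [103, 110, 117], [69, 80, 97], [51, 78, 116], [59, 96, 143], [62, 102, 155], [67, 107, 161], [68, 107, 162], [67, 109, 162], [66, 107, 162]]
   L [[62, 96, 163], [65, 97, 165], [64, 96, 164], [63, 95, 164], [70, 98, 160], [83, 95, 131], [99, 106, 115], [114, 119, 125], [124, 130, 138], [130, 138, 145]]
215 [[155, 163, 171], [149, 155, 164], [140, 148, 157], [130, 137, 146], [123, 130, 137], [94, 101, 109], [60, 73, 96], [53, 80, 123], [62, 100, 148], [66, 106, 160], [67, 109, 161], [63, 104, 159], [66, 105, 159], [65, 107, 160], [68, 109, 164]]
   L [[37, 53, 92], [36, 53, 92], [35, 55, 95], [36, 55, 95], [45, 60, 94], [68, 77, 98], [101, 107, 117], [120, 126, 133], [127, 134, 142], [135, 142, 151]]
240 [[148, 155, 165], [137, 144, 154], [128, 134, 142], [115, 123, 130], [83, 91, 101], [55, 76, 104], [55, 87, 131], [56, 98, 148], [66, 106, 160], [64, 103, 158], [65, 105, 160], [66, 108, 161], [64, 106, 159], [62, 103, 155], [49, 84, 126]]
   L [[37, 56, 94], [36, 53, 92], [35, 55, 92], [36, 54, 92], [35, 54, 91], [61, 72, 98], [95, 103, 113], [118, 125, 132], [128, 136, 143], [136, 144, 152]]
L 30 yaw -0.237971727016172
L 50 yaw -0.24595806453348834
R 30 yaw -0.22687178530020102
R 50 yaw -0.22700874122084957
```

```bash
python3 - <<'E'
from h import *
goal([.6046,.051,.3],-.235);goal([.6046,.051,.266],-.235)
E
```

```text
shift [ 0.12   -0.0014 -0.0014] turn [ 0.0318 -0.0001 -0.0002]
shift [ 0.154  -0.0014 -0.0014] turn [ 0.0318 -0.0001 -0.0002]
```

Call:
servo_tool(
  steps=[
    [[0.03,-0.0014,-0.0014],[0.032,0,0]],
    [[0.07,-0.0014,-0.0014],[0.032,0,0]],
    [[0.1,-0.0014,-0.0014],[0.032,0,0]],
    [[0.125,-0.0014,-0.0014],[0.032,0,0]],
    [[0.14,-0.0014,-0.0014],[0.032,0,0]],
    [[0.15,-0.0014,-0.0014],[0.032,0,0]],
    [[0.154,-0.0014,-0.0014],[0.032,0,0]],
    [[0.154,-0.0014,-0.0014],[0.032,0,0]],
    [[0.154,-0.0014,-0.0014],[0.032,0,0]],
    [[0.154,-0.0014,-0.0014],[0.032,0,0]],
  ],
)

```text
clock: 3.45
tool_pos: [0.605, 0.051, 0.2666]
tool_rot: [0.556, 0.438, -0.555, 0.438]
ft_force: [-0.2, -0.3, -0.1]
finger_gap: 0.0853
```

Call:
servo_tool(
  steps=[
    [[0,0,0],[0,0,0]],
    [[0,0,0],[0,0,0]],
    [[0,0,0],[0,0,0]],
    [[0,0,0],[0,0,0]],
  ],
  grip=68,
)

```text
clock: 3.95
tool_pos: [0.6049, 0.051, 0.2666]
tool_rot: [0.556, 0.438, -0.555, 0.438]
ft_force: [-0.7, 0.1, -0.6]
finger_gap: 0.0585
```

```bash
python3 - <<'E'
from h import *
import cv2
s=sense();print(s["tool_pos"],s["ft_force"],s["moment"],s["finger_gap"]);goal([.6046,.051,.266],-.235)
for n in("wrist","side"):
    im=np.ascontiguousarray(snapshot(n)[...,::-1])
    if n=="side": im=cv2.resize(im[120:260,190:340],(600,560),interpolation=cv2.INTER_CUBIC)
    cv2.imwrite(f"pics/{n}2.png",im)
E
```

```text
[0.6049147  0.0509781  0.26658253] [-0.65073228  0.07220959 -0.64857314] [0.01328715 0.06755692 0.01873097] 0.05853427412299915
shift [ 0.0006 -0.0003  0.0001] turn [-0.0002 -0.0002 -0.0011]
```

View pics/wrist2.png

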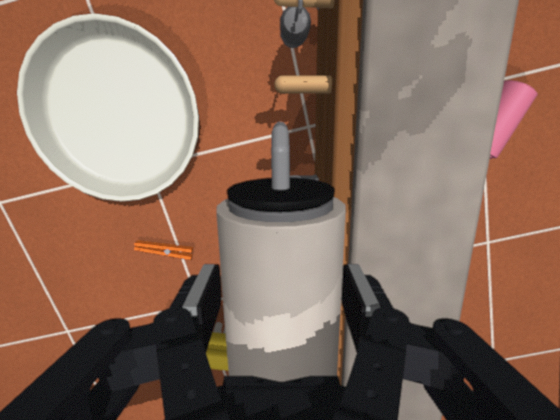

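Call:
servo_tool(
  steps=[
    [[0,0,0],[0,0,0]],
    [[0,0,0],[0,0,0]],
    [[0,0,0],[0,0,0]],
  ],
  grip=64,
)

```text
clock: 4.42
tool_pos: [0.605, 0.051, 0.2666]
tool_rot: [0.556, 0.438, -0.555, 0.438]
ft_force: [-0.6, -0.4, -1.0]
finger_gap: 0.0546
```

Call:
servo_tool(
  steps=[
    [[0,0,0],[0,0,0]],
    [[0,0,0],[0,0,0]],
    [[0,0,0],[0,0,0]],
  ],
  grip=62.5,
)

```text
clock: 4.8
tool_pos: [0.605, 0.051, 0.2666]
tool_rot: [0.556, 0.438, -0.555, 0.438]
ft_force: [0.1, -0.6, -1.0]
finger_gap: 0.0534
```

Call:
servo_tool(
  steps=[
    [[0,0,0],[0,0,0]],
    [[0,0,0],[0,0,0]],
    [[0,0,0],[0,0,0]],
  ],
  grip=61.5,
)

```text
clock: 5.18
tool_pos: [0.6051, 0.0509, 0.2667]
tool_rot: [0.556, 0.437, -0.555, 0.438]
ft_force: [0.6, 0.2, -0.3]
finger_gap: 0.0526
```

```bash
python3 - <<'E'
from h import *
s=sense();print(s["ft_force"],R.from_quat(s["tool_rot"]).as_matrix().T@s["ft_force"],s["moment"],s["finger_gap"])
E
```

```text
[ 0.61412623  0.22067756 -0.29226953] [ 0.29320422  0.54530954 -0.35768684] [-0.08260715 -0.0623681   0.00634377] 0.05255227831293774
```

Call:
servo_tool(
  steps=[
    [[0,0.0002,0],[0,0,0]],
    [[0,0.0002,0],[0,0,0]],
    [[0,0.0002,0],[0,0,0]],
    [[0,0.0002,0],[0,0,0]],
  ],
  grip=55,
)

```text
clock: 5.68
tool_pos: [0.6053, 0.0509, 0.2667]
tool_rot: [0.556, 0.437, -0.555, 0.438]
ft_force: [-0.4, -0.0, 0.2]
finger_gap: 0.0505
```

```bash
cat > f.py <<'E'
from h import *
s=sense();M=R.from_quat(s["tool_rot"]).as_matrix()
print("tool F",np.round(M.T@s["ft_force"],2),"tool M",np.round(M.T@s["moment"],3),"gap",round(s["finger_gap"],4),"pos",np.round(s["tool_pos"],4),round(s["clock"],2))
E
python3 f.py
```

```text
tool F [-0.24 -0.37  0.11] tool M [-0.046  0.019  0.077] gap 0.0505 pos [0.6053 0.0509 0.2667] 5.67
```

Call:
servo_tool(
  steps=[
    [[0,0,0],[0,0,0]],
    [[0,0,0],[0,0,0]],
    [[0,0,0.001],[0,0,0]],
    [[0,0,0.003],[0,0,0]],
    [[0,0,0.005],[0,0,0]],
    [[0,0,0.007],[0,0,0]],
    [[0,0,0.009],[0,0,0]],
  ],
  grip=40,
)

```text
clock: 6.55
tool_pos: [0.6036, 0.0442, 0.2667]
tool_rot: [0.557, 0.438, -0.554, 0.438]
ft_force: [1.8, 8.3, -0.3]
finger_gap: 0.051
```

```bash
python3 f.py
```

```text
tool F [ 0.34 -0.18 -8.51] tool M [-0.048  1.26   0.065] gap 0.051 pos [0.6036 0.0442 0.2667] 6.55
```

Call:
servo_tool(
  steps=[
    [[0,0,0.003],[0,0,0]],
    [[0,0,0.005],[0,0,0]],
    [[0,0,0.007],[0,0,0]],
    [[0,0,0.009],[0,0,0]],
    [[0,0,0.011],[0,0,0]],
    [[0,0,0.013],[0,0,0]],
    [[0,0,0.015],[0,0,0]],
    [[0,0,0.017],[0,0,0]],
  ],
)

```text
clock: 7.55
tool_pos: [0.6001, 0.0298, 0.2667]
tool_rot: [0.558, 0.439, -0.552, 0.437]
ft_force: [3.2, 7.8, -1.2]
finger_gap: 0.0512
```

```bash
cat >> f.py <<'E'
# reference line: grasped pose and direction
d=np.array([-.2328,-.9725,0]);P0=np.array([.6053,.0509,.2667])
t=(s["tool_pos"]-P0)@d;print("along",round(t,4),"to line:");goal(P0+d*t,-.235)
E
python3 f.py
```

```text
tool F [ 1.22  1.29 -8.32] tool M [-0.021  1.203  0.116] gap 0.0512 pos [0.6001 0.0298 0.2667] 7.55
along 0.0217 to line:
shift [ 0.      0.0001 -0.    ] turn [ 0.0006 -0.0082 -0.0019]
```

Call:
servo_tool(
  steps=[
    [[0,0.0002,0.003],[0,-0.004,-0.001]],
    [[0,0.0003,0.005],[0,-0.008,-0.002]],
    [[0,0.0004,0.007],[0,-0.01,-0.002]],
    [[0,0.0004,0.009],[0,-0.01,-0.002]],
    [[0,0.0004,0.011],[0,-0.01,-0.002]],
    [[0,0.0004,0.013],[0,-0.01,-0.002]],
  ],
)

```text
clock: 8.3
tool_pos: [0.5978, 0.0192, 0.2666]
tool_rot: [0.555, 0.439, -0.554, 0.438]
ft_force: [1.8, 8.2, -0.3]
finger_gap: 0.051
```

```bash
python3 f.py
```

```text
tool F [ 0.33 -0.13 -8.36] tool M [-0.     1.259  0.   ] gap 0.051 pos [0.5978 0.0192 0.2666] 8.3
along 0.0326 to line:
shift [-0.0001 -0.0001 -0.    ] turn [ 0.001  -0.0021  0.0002]
```

Call:
servo_tool(
  steps=[
    [[0,0,0.003],[0,-0.003,0]],
    [[0,0,0.005],[0,-0.004,0]],
    [[0,0,0.007],[0,-0.004,0]],
    [[0,0,0.009],[0,-0.004,0]],
    [[0,0,0.011],[0,-0.004,0]],
    [[0,0,0.013],[0,-0.004,0]],
  ],
)

```text
clock: 9.05
tool_pos: [0.5953, 0.0087, 0.2667]
tool_rot: [0.556, 0.439, -0.554, 0.438]
ft_force: [2.9, 8.2, -0.9]
finger_gap: 0.0507
```

```bash
python3 f.py
```

```text
tool F [ 0.94  0.88 -8.66] tool M [0.018 1.28  0.056] gap 0.0507 pos [0.5953 0.0087 0.2667] 9.05
along 0.0434 to line:
shift [-0.     -0.0001 -0.    ] turn [ 0.0012 -0.0022 -0.0001]
```

Call:
servo_tool(
  steps=[
    [[0,0.0001,0.003],[0,-0.003,0]],
    [[-0.0001,0.0002,0.005],[0.001,-0.004,0]],
    [[-0.0001,0.0002,0.007],[0.001,-0.004,0]],
    [[-0.0001,0.0002,0.009],[0.001,-0.004,0]],
    [[-0.0001,0.0002,0.011],[0.001,-0.004,0]],
    [[-0.0001,0.0002,0.013],[0.001,-0.004,0]],
  ],
)

```text
clock: 9.8
tool_pos: [0.5928, -0.002, 0.2667]
tool_rot: [0.556, 0.439, -0.554, 0.438]
ft_force: [1.8, 8.4, -0.6]
finger_gap: 0.0508
```

```bash
python3 f.py
```

```text
tool F [ 0.59 -0.18 -8.56] tool M [0.002 1.277 0.099] gap 0.0508 pos [ 0.5928 -0.002   0.2667] 9.8
along 0.0544 to line:
shift [ 0.     -0.0002 -0.    ] turn [ 0.0005 -0.0021 -0.    ]
```

Call:
servo_tool(
  steps=[
    [[0,0,0.003],[0,-0.003,0]],
    [[-0.0001,0,0.005],[0,-0.004,0]],
    [[-0.0001,0,0.007],[0,-0.004,0]],
    [[-0.0001,0,0.009],[0,-0.004,0]],
    [[-0.0001,0,0.011],[0,-0.004,0]],
    [[-0.0001,0,0.013],[0,-0.004,0]],
  ],
)

```text
clock: 10.55
tool_pos: [0.5903, -0.0126, 0.2668]
tool_rot: [0.556, 0.439, -0.554, 0.438]
ft_force: [2.7, 7.8, -0.2]
finger_gap: 0.0506
```

```bash
python3 f.py
```

```text
tool F [ 0.17  0.81 -8.19] tool M [0.042 1.254 0.155] gap 0.0506 pos [ 0.5903 -0.0126  0.2668] 10.55
along 0.0652 to line:
shift [ 0.0001 -0.0002 -0.    ] turn [ 0.0008 -0.002  -0.0003]
```

Call:
servo_tool(
  steps=[
    [[0,0,0.003],[0,-0.002,0]],
    [[0,0,0.004],[0,-0.002,0]],
    [[0,0,0.006],[0,-0.002,0]],
    [[0,0,0.007],[0,-0.002,0]],
    [[0,0,0.009],[0,-0.002,0]],
    [[0,0,0.01],[0,-0.002,0]],
  ],
)

```text
clock: 11.3
tool_pos: [0.5884, -0.0212, 0.2668]
tool_rot: [0.556, 0.439, -0.554, 0.438]
ft_force: [3.0, 3.9, -0.3]
finger_gap: 0.0511
```

```bash
python3 f.py
```

```text
tool F [ 0.28  1.99 -4.45] tool M [0.032 0.671 0.224] gap 0.0511 pos [ 0.5884 -0.0212  0.2668] 11.3
along 0.074 to line:
shift [ 0.0001 -0.0003 -0.    ] turn [ 0.001  -0.0022 -0.0006]
```

Call:
servo_tool(
  steps=[
    [[0,0.0002,0],[0,-0.002,0]],
    [[0,0.0004,0.0],[0,-0.002,0]],
    [[0,0.0004,0.001],[0,-0.002,0]],
    [[0,0.0004,0.002],[0,-0.002,0]],
  ],
)

```text
clock: 11.8
tool_pos: [0.5884, -0.0227, 0.2667]
tool_rot: [0.555, 0.438, -0.554, 0.438]
ft_force: [1.9, 4.2, -0.7]
finger_gap: 0.051
```

```bash
python3 f.py
```

```text
tool F [ 0.69  0.86 -4.56] tool M [0.027 0.632 0.125] gap 0.051 pos [ 0.5884 -0.0227  0.2667] 11.8
along 0.0755 to line:
shift [-0.     -0.0007 -0.    ] turn [ 0.001  -0.0013 -0.0006]
```

Call:
servo_tool(
  steps=[
    [[0,0.0002,0.002],[0,-0.001,0]],
    [[0,0.0003,0.004],[0,-0.001,0]],
    [[0,0.0003,0.006],[0,-0.001,0]],
    [[0,0.0004,0.008],[0,-0.001,0]],
    [[0,0.0004,0.01],[0,-0.001,0]],
  ],
)

```text
clock: 12.42
tool_pos: [0.5863, -0.0328, 0.2666]
tool_rot: [0.555, 0.438, -0.555, 0.438]
ft_force: [0.6, -0.4, -1.6]
finger_gap: 0.0509
```

```bash
python3 f.py
```

```text
tool F [1.6  0.67 0.2 ] tool M [-0.019 -0.008  0.003] gap 0.0509 pos [ 0.5863 -0.0328  0.2666] 12.43
along 0.0859 to line:
shift [-0.0001 -0.001  -0.    ] turn [ 0.0009 -0.     -0.0004]
```

Call:
servo_tool(
  steps=[
    [[0,0,0.003],[0,0,0]],
    [[0,0,0.006],[0,0,0]],
    [[0,0.0001,0.009],[0,0,0]],
    [[0,0.0002,0.012],[0,0,0]],
  ],
)

```text
clock: 12.92
tool_pos: [0.5836, -0.0448, 0.2666]
tool_rot: [0.555, 0.438, -0.555, 0.438]
ft_force: [0.6, 0.0, -0.6]
finger_gap: 0.0509
```

```bash
python3 f.py
```

```text
tool F [ 0.6   0.62 -0.18] tool M [ 0.026 -0.01  -0.009] gap 0.0509 pos [ 0.5836 -0.0448  0.2666] 12.93
along 0.0981 to line:
shift [-0.0001 -0.0012 -0.    ] turn [ 0.0008 -0.     -0.0004]
```

Call:
servo_tool(
  steps=[
    [[0,0,0.004],[0,0,0]],
    [[0,0,0.008],[0,0,0]],
    [[0,0.0001,0.014],[0,0,0]],
    [[0,0.0002,0.022],[0,0,0]],
    [[0,0.0002,0.03],[0,0,0]],
    [[0,0.0002,0.03],[0,0,0]],
  ],
)

```text
clock: 13.68
tool_pos: [0.5767, -0.0748, 0.2666]
tool_rot: [0.555, 0.438, -0.555, 0.438]
ft_force: [0.1, 0.7, -0.8]
finger_gap: 0.0509
```

```bash
python3 - <<'E'
exec(open('f.py').read())
import cv2
a=snapshot("scene")[120:260,170:350];b=snapshot("side")[130:250,160:320]
cv2.imwrite("pics/m.png",np.vstack([cv2.resize(x[...,::-1],(520,390 if i else 300) if 0 else (480,290),interpolation=cv2.INTER_CUBIC) for i,x in enumerate((a,b))]))
w=snapshot("wrist");cv2.imwrite("pics/w3.png",np.ascontiguousarray(w[...,::-1]));import pickle;pickle.dump(s,open("s3.pkl","wb"))
E
```

```text
tool F [ 0.8  -0.04 -0.75] tool M [0.011 0.017 0.003] gap 0.0509 pos [ 0.5767 -0.0748  0.2666] 13.68
along 0.1289 to line:
shift [-0.0001 -0.0014 -0.    ] turn [-0.0002  0.0001 -0.0003]
```

View pics/m.png

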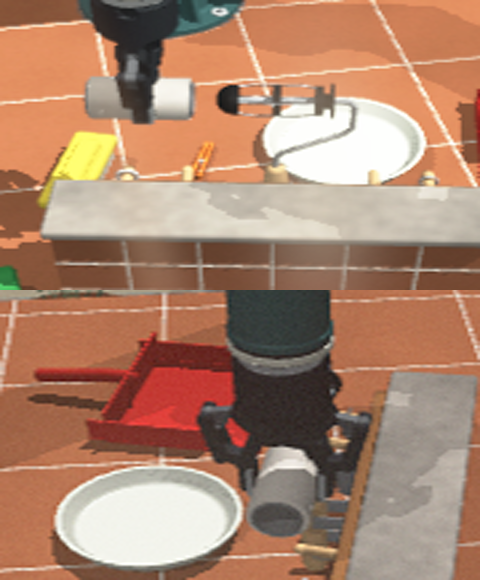

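View pics/w3.png

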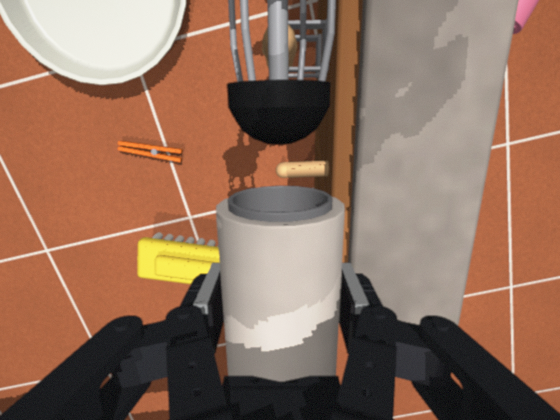

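```bash
python3 - <<'E'
from h import *
import pickle,cv2
s1=pickle.load(open("s1.pkl","rb"))
im=cv2.imread("pics/w1.png").astype(int);m=((im.max(2)-im.min(2)<45)&(im.min(2)>110)).astype(np.uint8);m[:,240:]=0;m[200:]=0
m=cv2.morphologyEx(m,cv2.MORPH_OPEN,np.ones((5,5)));c=max(cv2.findContours(m,0,1)[0],key=cv2.contourArea)
P=np.array([plane("wrist",p,.026,s1)[:2] for p in cv2.convexHull(c)[:,0]])
(x,y),r=cv2.minEnclosingCircle((P*1000).astype(np.float32));print(x,y,r,cv2.boundingRect(c))
# sleeve offset along axis in gripper
s3=pickle.load(open("s3.pkl","rb"))
print(totool(s3,plane("wrist",(281,189),.296,s3)), totool(s1:=s3,s3["tool_pos"]))
goal([.44,-.06,.27],-.235);goal([x/1000,y/1000,.15],-.235);goal([x/1000,y/1000,.028],-.235)
E
```

```text
437.972412109375 163.35414123535156 98.65172576904297 (96, 37, 128, 134)
[-0.02943676 -0.00029658 -0.05414955] [0. 0. 0.]
shift [-0.0035 -0.1364  0.0182] turn [ 0.0007 -0.0002 -0.0004]
shift [ 0.1166 -0.1903 -0.1986] turn [ 0.0007 -0.0002 -0.0004]
shift [ 0.2386 -0.1903 -0.1985] turn [ 0.0007 -0.0002 -0.0004]
```

Call:
servo_tool(
  steps=[
    [[0,-0.015,0.005],[0,0,0]],
    [[0,-0.045,0.01],[0,0,0]],
    [[0,-0.085,0.01],[0,0,0]],
    [[0,-0.12,0.0],[0,0,0]],
    [[0,-0.15,-0.03],[0,0,0]],
    [[0.01,-0.175,-0.07],[0,0,0]],
    [[0.03,-0.19,-0.115],[0,0,0]],
    [[0.05,-0.19,-0.16],[0,0,0]],
    [[0.07,-0.19,-0.19],[0,0,0]],
    [[0.09,-0.19,-0.198],[0.001,0,0]],
  ],
)

```text
clock: 15.08
tool_pos: [0.4375, 0.1643, 0.1762]
tool_rot: [0.555, 0.438, -0.554, 0.439]
ft_force: [-0.1, -0.3, -0.9]
finger_gap: 0.0505
```

```bash
python3 - <<'E'
exec(open('f.py').read())
goal([.438,.1634,.05],-.235);goal([.438,.1634,.027],-.235)
E
```

```text
tool F [0.88 0.01 0.35] tool M [-0.048  0.037  0.039] gap 0.0505 pos [0.4375 0.1643 0.1762] 15.07
along -0.0712 to line:
shift [-0.0903  0.1896  0.0003] turn [ 0.0021 -0.0008 -0.0009]
shift [0.1262 0.0005 0.0009] turn [ 0.0021 -0.0008 -0.0009]
shift [0.1492 0.0005 0.0009] turn [ 0.0021 -0.0008 -0.0009]
```

Call:
servo_tool(
  steps=[
    [[0.025,0,0],[0.002,-0.001,-0.001]],
    [[0.06,0.0005,0.001],[0.002,-0.001,-0.001]],
    [[0.09,0.0005,0.001],[0.002,-0.001,-0.001]],
    [[0.115,0.0005,0.001],[0.002,-0.001,-0.001]],
    [[0.13,0.0005,0.001],[0.002,-0.001,-0.001]],
    [[0.138,0.0005,0.001],[0.002,-0.001,-0.001]],
    [[0.14,0.0005,0.001],[0.002,-0.001,-0.001]],
    [[0.14,0.0005,0.001],[0.002,-0.001,-0.001]],
  ],
)

```text
clock: 16.08
tool_pos: [0.4381, 0.1633, 0.0367]
tool_rot: [0.555, 0.438, -0.555, 0.438]
ft_force: [0.0, -0.2, -1.3]
finger_gap: 0.0509
```

Call:
servo_tool(
  steps=[
    [[0.001,0,0],[0,0,0]],
    [[0.002,0,0],[0,0,0]],
    [[0.003,0,0],[0,0,0]],
    [[0.004,0,0],[0,0,0]],
    [[0.005,0,0],[0,0,0]],
    [[0.005,0,0],[0,0,0]],
  ],
)

```text
clock: 16.82
tool_pos: [0.4381, 0.1633, 0.0315]
tool_rot: [0.555, 0.438, -0.555, 0.438]
ft_force: [0.6, 0.0, -0.9]
finger_gap: 0.0511
```

```bash
python3 f.py
```

```text
tool F [ 0.88  0.54 -0.13] tool M [-0.013  0.029 -0.005] gap 0.0511 pos [0.4381 0.1633 0.0315] 16.82
along -0.0704 to line:
shift [-2.351e-01  1.889e-01  1.000e-04] turn [ 0.0002  0.0001 -0.0003]
```

Still free. Feel downward half a millimetre at a time.

Call:
servo_tool(
  steps=[
    [[0.0005,0,0],[0,0,0]],
    [[0.001,0,0],[0,0,0]],
    [[0.0015,0,0],[0,0,0]],
    [[0.002,0,0],[0,0,0]],
    [[0.002,0,0],[0,0,0]],
  ],
)

```text
clock: 17.45
tool_pos: [0.438, 0.1633, 0.0295]
tool_rot: [0.555, 0.438, -0.555, 0.438]
ft_force: [0.1, 0.4, -0.7]
finger_gap: 0.0511
```

Call:
servo_tool(
  steps=[
    [[0.0005,0,0],[0,0,0]],
    [[0.0008,0,0],[0,0,0]],
    [[0.0008,0,0],[0,0,0]],
  ],
)

```text
clock: 17.82
tool_pos: [0.4381, 0.1633, 0.0291]
tool_rot: [0.555, 0.438, -0.555, 0.438]
ft_force: [-1.3, -0.2, 4.7]
finger_gap: 0.0506
```

Call:
servo_tool(
  steps=[
    [[-0.0002,0,0],[0,0,0]],
    [[-0.0002,0,0],[0,0,0]],
  ],
)

```text
clock: 18.08
tool_pos: [0.4381, 0.1633, 0.0293]
tool_rot: [0.555, 0.438, -0.555, 0.438]
ft_force: [0.4, 0.6, -1.4]
finger_gap: 0.0512
```

Call:
servo_tool(
  steps=[
    [[0,0,0],[0,0,0]],
    [[0,0,0],[0,0,0]],
    [[0,0,0],[0,0,0]],
    [[0,0,0],[0,0,0]],
  ],
  grip=63,
)

```text
clock: 18.58
tool_pos: [0.4381, 0.1633, 0.0292]
tool_rot: [0.555, 0.438, -0.555, 0.438]
ft_force: [-0.9, 0.4, -0.1]
finger_gap: 0.0539
```

Call:
servo_tool(
  steps=[
    [[0,0,0],[0,0,0]],
    [[0,0,0],[0,0,0]],
    [[0,0,0],[0,0,0]],
    [[0,0,0],[0,0,0]],
  ],
  grip=75,
)

```text
clock: 19.08
tool_pos: [0.4381, 0.1633, 0.0292]
tool_rot: [0.555, 0.438, -0.555, 0.438]
ft_force: [0.1, -0.6, 0.1]
finger_gap: 0.0642
```

```bash
python3 - <<'E'
exec(open('f.py').read())
import cv2
cv2.imwrite("pics/w4.png",np.ascontiguousarray(snapshot("wrist")[...,::-1]))
E
```

```text
tool F [-0.1   0.22  0.54] tool M [ 0.039 -0.009  0.016] gap 0.0642 pos [0.4381 0.1633 0.0292] 19.07
along -0.0704 to line:
shift [-0.2374  0.1889  0.    ] turn [ 0.0003 -0.     -0.0006]
```

View pics/w4.png

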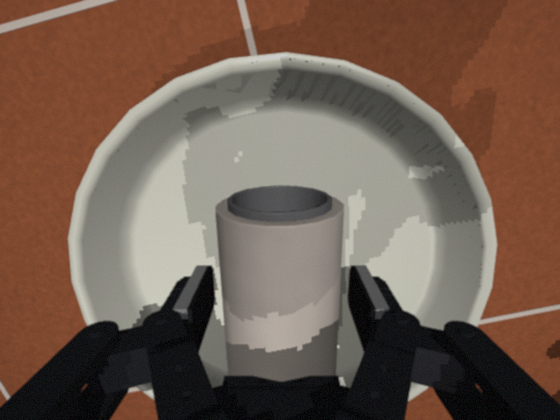

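Call:
servo_tool(
  steps=[
    [[-0.004,0,0],[0,0,0]],
    [[-0.012,0,0],[0,0,0]],
    [[-0.025,0,0],[0,0,0]],
    [[-0.05,0,0],[0,0,0]],
    [[-0.09,0,0],[0,0,0]],
    [[-0.14,0,0],[0,0,0]],
    [[-0.2,0,0],[0,0,0]],
    [[-0.25,0,0],[0,0,0]],
    [[-0.25,0,0],[0,0,0]],
    [[-0.25,0,0],[0,0,0]],
  ],
)

```text
clock: 20.38
tool_pos: [0.4374, 0.1632, 0.2794]
tool_rot: [0.555, 0.438, -0.555, 0.438]
ft_force: [-0.9, -0.2, -0.7]
finger_gap: 0.0639
```

```bash
python3 - <<'E'
exec(open('f.py').read())
import cv2
cv2.imwrite("pics/w5.png",np.ascontiguousarray(snapshot("wrist")[...,::-1]))
a=snapshot("side")[120:420,140:340];cv2.imwrite("pics/side5.png",cv2.resize(a[...,::-1],(400,600),interpolation=cv2.INTER_CUBIC))
import pickle;pickle.dump(s,open("s5.pkl","wb"))
E
```

```text
tool F [ 0.71 -0.81  0.44] tool M [ 0.006 -0.022  0.041] gap 0.0639 pos [0.4374 0.1632 0.2794] 20.38
along -0.0701 to line:
shift [0.0128 0.1895 0.    ] turn [ 0.0002 -0.0001 -0.0008]
```

View pics/w5.png

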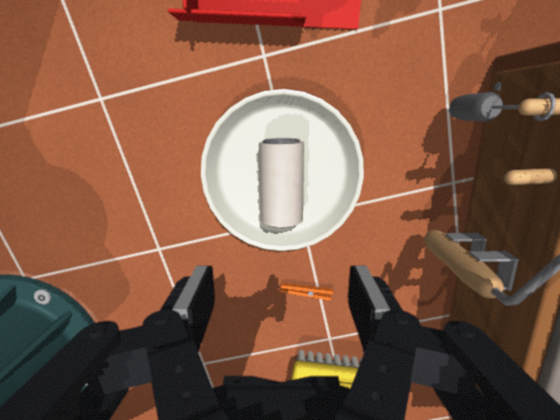

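View pics/side5.png

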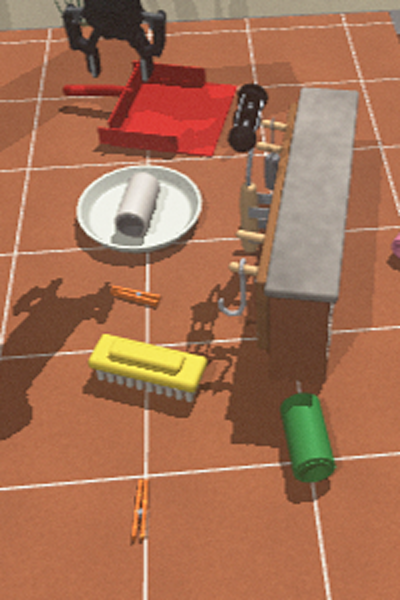

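```bash
python3 - <<'E'
from h import *
import pickle
s=pickle.load(open("s5.pkl","rb"))
print("sleeve ends",plane("wrist",(282,143),.058,s)[:2],plane("wrist",(281,228),.045,s)[:2],"dish",plane("wrist",(282,171),.026,s)[:2])
print(sense()["clock"],finish_job())
E
```

```text
sleeve ends [0.44774857 0.20500408] [0.42317162 0.1070635 ] dish [0.43946885 0.17009116]
the job is handed in; nothing more can be done
20.475 None
```

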